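# Draw up a door frame joint with its cam connector

## Task

Take the flat-bladed screwdriver (the one with the flat-sided handle) from the tool block and set its blade down in the slot of the cam connector in the rail. Turn the cam clockwise until the rail's shoulder is drawn up tight against the stile, feeling your way gently so that neither cam nor wood is forced, then put the screwdriver back in its hole in the block. Leave the other tools, the glue jar and the offcut alone.

Things in the scene. Friction and masses are not known exactly. Their poses are not given: they have to be found in the camera images.
- driver_grip (a point): Centre of the wooden handle of the flat-bladed screwdriver, which stands blade down in a hole of the tool block, its handle's underside on the block. The handle is flat-sided: 40 mm (x) by 26 mm (y) by 66 mm tall (z); this point is 33 mm above its underside. z points up; x is the direction of the handle's and the blade's width. About 0.14 kg. The other two tools have round handles.
- driver_tip (a point): Middle of the blade's tip edge, 58 mm below the handle's underside (91 mm below driver_grip). The blade is 14 mm wide (x) and 2.5 mm thick (y) over its last 20 mm; above it is a 9 mm round shank. Same axes as driver_grip. The tool is the same turned half round.
- slot (a point): Centre of the slot of the cam connector, level with the cam's face. The cam is a bare metal disc 34 mm across, let into the rail near the joint, flush with the wood, 28 mm above the bench. Its slot is 24 mm long (x), 4 mm wide (y) and 7 mm deep, flat-floored, closed at its ends; z points up. The slot turns with the cam about the upright axis through this point, clockwise from above to tighten.
- frame: The door frame in work: stile, rail, cam. Origin on the bench under the cam's axis as tightened, x along the rail into the stile. The cam takes about 0.08 N m to turn and comes dead against a firm stop when the joint is tight, after 50 to 95 degrees: how far differs, as its bolt is not always screwed in equally deep, and cannot be seen. 0.2 N m is tight, 0.5 N m spoils it. It stays where it is left.
- rail_shoulder (a point): Middle of the upper edge of the rail's end. The rail is a pine bar 70 mm wide, 28 mm thick, flat on the bench; x points along it to the stile; the cam's axis is 50 mm behind this point. At first this point stands a few millimetres short of stile_edge; turning the cam draws the rail along until they meet.
- stile_edge (a point): Point on the stile's upper edge that rail_shoulder meets; x points from the rail into the stile. The stile is a pine bar 280 mm long, 70 mm wide, 28 mm thick, across the rail's end, held to the bench by two steel holdfasts up to 85 mm tall, 115 mm either side of this point.
- block: Wooden tool block fixed to the bench, 64 mm (x) by 215 mm (y) by 72 mm tall, origin at the centre of its underside. Three square holes 20 mm wide, 64 mm deep, in its top at y = -70, 0 and +70 mm, a tool in each; the screwdriver may be in any, its width within 20 degrees of the block's y. Put back, its blade is in the hole and its handle stands upright on the block's top.
- cross_driver: Small cross-head screwdriver in another hole of the block, round wooden handle 30 mm across and 62 mm tall; origin at the handle's underside. Leave alone.
- awl: Awl in the remaining hole, round waisted wooden handle 33 mm across and 52 mm tall; origin at the handle's underside. Leave alone.
- glue_jar: Jar of brown glue with a white lid, 72 mm across, 95 mm tall; origin at the centre of its underside. Leave alone.
- offcut: Pine offcut 75 by 40 by 20 mm lying on the bench; origin at the centre of its underside. Leave alone.

How it is judged (in metres and radians):
On the way, in this order (a step that is already met when the one before it is completed fails the run):
1. the blade stands in the slot, at least 4 mm deep (z of driver_tip in the frame of slot below -0.004 m and horizontal distance between driver_tip and slot below 0.007 m), for 0.2 s.
2. with the blade in the slot, the cam is turned until the rail is drawn up to the stile (gap under 0.3 mm) (x of rail_shoulder in the frame of stile_edge above -0.0003 m and z of driver_tip in the frame of slot below -0.003 m and horizontal distance between driver_tip and slot below 0.008 m), for 0.2 s.
At the end, for the whole second after the job is handed in: The rail's shoulder is drawn up to the stile (gap under 0.3 mm) and the flat-bladed screwdriver stands upright (within 7 degrees) in its hole in the block, handle down on the block's top, released and at rest (x of rail_shoulder in the frame of stile_edge above -0.0003 m and x of driver_grip in the frame of block between -0.012 and 0.012 m and y of driver_grip in the frame of block between -0.085 and 0.085 m and height (world z) of driver_grip between 0.1 and 0.109 m and angle between driver_grip's own z axis and vertical below 0.12 rad and linear speed of driver below 0.02 m/s); the robot touches nothing.
It fails at once if the screwdriver presses or twists against cam, rail or stile with more than 90 N in all (about 0.5 N m of twist, the blade's two edges taken together) (contact force between driver and frame above 90 N).
It fails at once if the cross-head screwdriver or the awl is lifted or shoved out of place (over 20 mm) (distance of any of cross_driver, awl from where it was at the start of the episode above 0.02 m).
It fails at once if the glue jar or the offcut is moved over 20 mm (distance of any of glue_jar, offcut from where it was at the start of the episode above 0.02 m).
It also fails if it takes over 72 s, if anything falls off the work surface, if the arm or the gripper's body presses on something with over 40 N, if the wrist force passes 120 N, or if a joint passes its speed limit or range.

## Robot

A 6-joint arm with a two-finger parallel gripper is mounted at the origin on the work surface. World frame = base frame: x ahead of the robot, y to its left, z up, the work surface at z = 0. Lengths are in m, angles in degrees, forces in N, time in s.
With the tool pointing down it reaches from about 0.25 to 0.725 m from the base axis. Payload 9.7 kg.
Tool frame: the origin (TCP) lies midway between the tips of the shut fingers; the grasp point (between the pads) lies 19 mm behind it; z points along the fingers, x is the direction in which the jaws open and shut, and the axes are right-handed (so a half turn about z gives the same grasp; the last joint's range is limited). The gripper opens to 85 mm and grips with 20 to 120 N. Pads are 22 mm wide; open, the fingers measure 114 mm over their backs; the gripper's body (76 mm by 85 mm) begins 54 mm behind the grasp point. The pads swing forward as they close: fully open they stand 13 mm farther back than shut.
Start: joints at [-68.239, 4.979, 10.078, 95.1, 0, 90], TCP at [0.204, -0.511, 0.231] pointing down, gripper open.
Joint ranges: [-179.16, 179.16], [-48.56, 103.87], [-65.8, 70.77], [-126.05, 130.52], [-82.76, 87.17], [-180, 180]. Speed limits (degrees/s): [127.2, 127.2, 147.25, 180, 180, 180].

## Interface

Orientations are given as [roll, pitch, yaw] about the fixed x, y, z axes, in that order (R = Rz(yaw) Ry(pitch) Rx(roll)).
In Python, from workcell import bot, optics gives the robot as it stands.
- The arm moves only by the shell command python3 -m creep 'ROWS' [FORCE]. ROWS is JSON, a list of rows, each a list of 7 numbers: the shift along the tool's x, y, z in m, then the turn, a rotation vector about the tool's x, y, z in rad, then the opening, from 0 (shut) to 1 (fully open). A call has 1 to 8 rows; each row is the pose to reach, as a shift and turn from the pose commanded when the call began, along the tool's axes at that moment; what a row does not reach only later rows make up. A row lasts 1/10 s, in which the tool goes at most 50 mm and 8.59 degrees, less where a joint would pass 70% of its speed; a pose out of reach is approached as far as the arm can. A call with a gripper value outside its range is refused whole. The fingers move at their own pace and stop on an object; FORCE is the grip in N (left out, the last holds). Time passes only in rows, so rows that repeat a pose let the fingers close. It gives the time, the measured TCP pose, the force and the opening at its end, in the units of the state.
- bot.get_obs(): the state, without advancing time (a new reading comes with each control period).
- optics.camera(name): name is "side" or "top"; returns the picture (400x640x3 uint8, red, green, blue); there is no depth.
- optics.camera_params(name): a dict with "camera_matrix" (3x3 intrinsics, pixels), "D" ([k1, k2, p1, p2, k3] as OpenCV has them; the pictures are not rectified), "R" (3x3) and "t" (3): a world point X has camera coordinates R X + t. Camera axes: x right, y down, z forward; pixel columns grow to the right and rows downward; lengths in m; the calibration is good to about 2 mm. A picture is of the moment at which its call begins. camera_params takes no time and is no camera call.
- bot.job_done(): hands the job in, once; it reports no verdict.
The state is a dict: "time": time; "q": joint angles; "qd": joint speeds; "joint_efforts": joint torques, N m; "ee_pos": TCP position; "tcp_rot": TCP orientation; "wrist_force": force on the tool from outside, world axes, zero at the start; "torque": the same for the moment, N m; "opening": finger opening in m.
Only numpy, scipy, OpenCV 4.12 (cv2) and the standard library are available. Lean on these libraries where they do the work, as an engineer would, in place of code of your own. Each camera call takes 0.05 s, during which the arm holds its last target.

## Working session

There is one attempt and no reset: what is moved stays moved. The work goes in short steps, Python scripts to look and compute and a shell command to move; the robot and the scene stay as the last step left them, time stands still between calls to the robot, and variables do not carry over. Pictures are saved under pics/ and viewed, and the job is handed in when it is done.

```bash
mkdir -p pics; ls; python3 - <<'E'
from workcell import bot, optics
import cv2
print(bot.get_obs())
for n in("side","top"):
    im=optics.camera(n); cv2.imwrite(f"pics/{n}0.png",im[:,:,::-1])
    print(n,optics.camera_params(n))
E
```

```text
pics
{'time': 0.0, 'q': array([-6.82398969e+01,  5.00984085e+00,  1.00347247e+01,  9.51000288e+01,
        1.26684999e-03,  8.99990538e+01]), 'qd': array([-0.03595159, -0.04023099, -0.03921579, -0.09807133,  0.01293464,
        0.08592314]), 'joint_efforts': array([-3.10935811e-04, -5.20388675e+01,  4.64800429e+01,  1.66879501e-02,
        7.52801247e-05, -1.93458681e-05]), 'ee_pos': array([ 0.2038162 , -0.51059071,  0.23059758]), 'tcp_rot': array([-1.79998732e+02,  7.51449613e-02, -6.82389507e+01]), 'wrist_force': array([-0.29937531,  0.00560155,  0.16810278]), 'torque': array([0.04288446, 0.01098114, 0.02766249]), 'opening': 0.08565429482706721}
side {'camera_matrix': array([[395.89338013,   0.        , 315.86884346],
       [  0.        , 395.89338013, 202.48271888],
       [  0.        ,   0.        ,   1.        ]]), 'D': array([-0.032511,  0.      ,  0.      ,  0.      ,  0.      ]), 'R': array([[-0.71345313, -0.70068081, -0.00557077],
       [-0.44683135,  0.46107165, -0.7666516 ],
       [ 0.53974659, -0.54448079, -0.64203917]]), 't': array([0.44120856, 0.34360551, 0.73283054])}
top {'camera_matrix': array([[422.32747856,   0.        , 318.98019753],
       [  0.        , 422.32747856, 195.00595688],
       [  0.        ,   0.        ,   1.        ]]), 'D': array([0.01058029, 0.        , 0.        , 0.        , 0.        ]), 'R': array([[ 0.02384373, -0.99951381, -0.02009018],
       [-0.99558892, -0.02191644, -0.09122701],
       [ 0.09074235,  0.02217676, -0.99562745]]), 't': array([0.0071178 , 0.60477272, 1.06316182])}
```

View pics/side0.png

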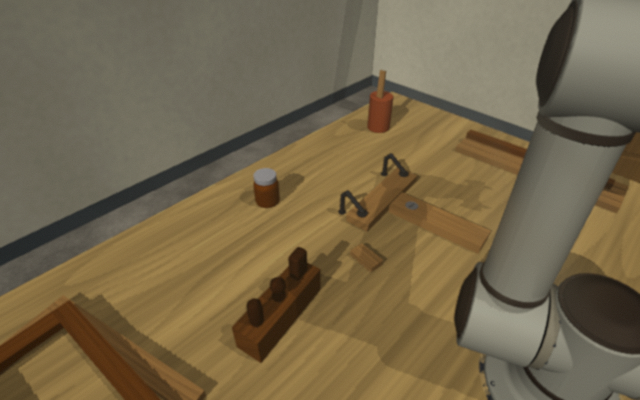

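View pics/top0.png

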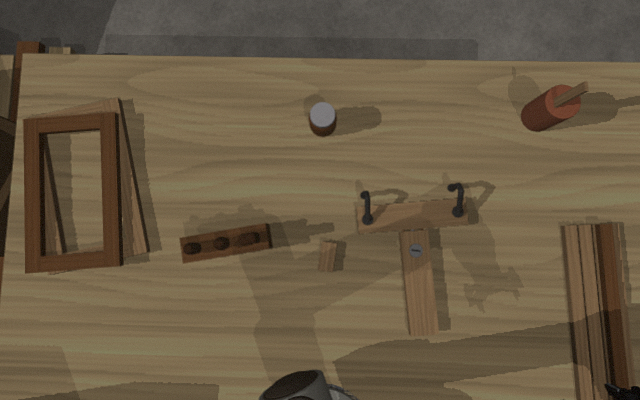

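The side view shows the block near (280,310) with tools at (255,312), (278,290) and (298,262). The top view shows them at (193,248), (221,243) and (250,238), with the cam near (415,250). I'll zoom in.

```bash
python3 - <<'E'
import cv2,numpy as np
s=cv2.imread("pics/side0.png");t=cv2.imread("pics/top0.png")
f=lambda im,x0,y0,w,h,k:cv2.convertScaleAbs(cv2.resize(im[y0:y0+h,x0:x0+w],None,fx=k,fy=k,interpolation=cv2.INTER_CUBIC),alpha=1.8)
cv2.imwrite("pics/z1.png",np.vstack([f(t,175,215,100,55,8)]))
cv2.imwrite("pics/z2.png",f(t,385,220,60,60,10)); cv2.imwrite("pics/z3.png",f(s,225,240,105,120,5)); cv2.imwrite("pics/z4.png",f(s,380,180,60,50,10))
E
```

```text
(no output)
```

View pics/z1.png

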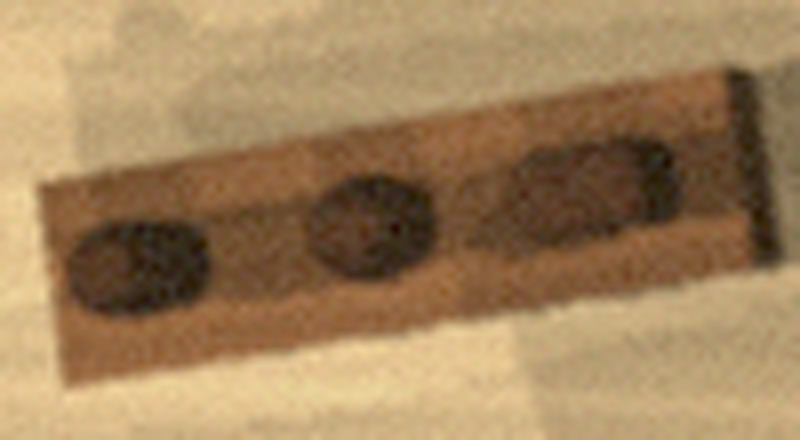

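View pics/z2.png

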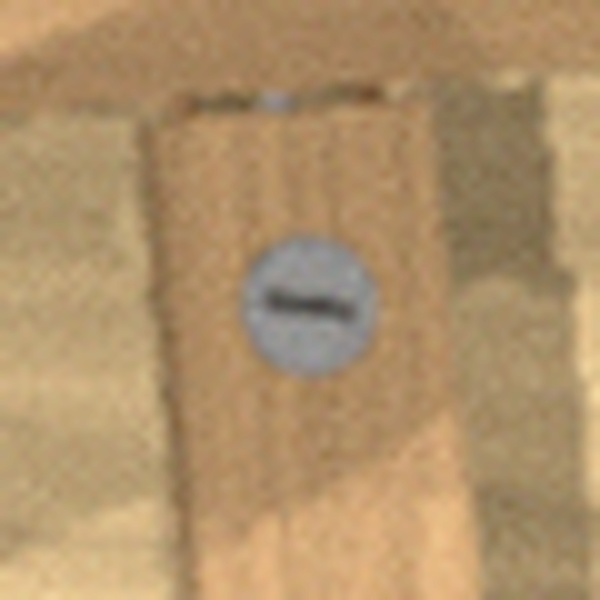

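View pics/z3.png

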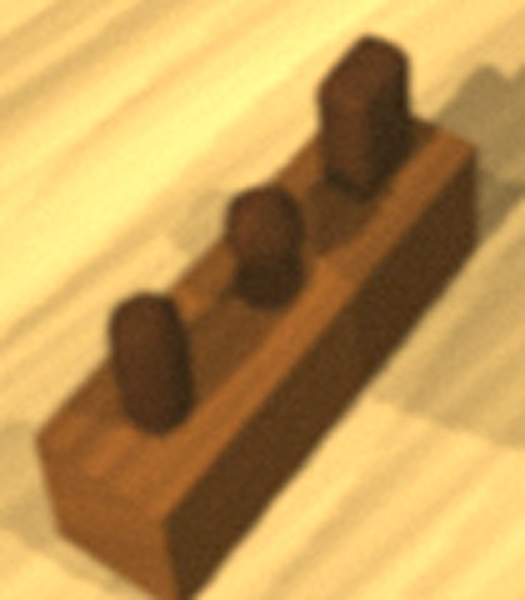

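View pics/z4.png

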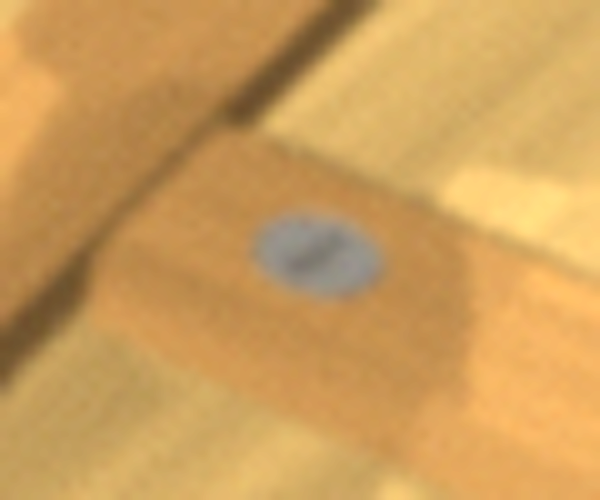

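```bash
cat > h.py <<'E'
import cv2,numpy as np
from workcell import bot,optics
P={n:optics.camera_params(n) for n in("side","top")}
def ray(n,uv):
    p=P[n]; x=cv2.undistortPoints(np.array([[uv]],float),p["camera_matrix"],p["D"])[0,0]
    R=np.array(p["R"]);return -R.T@np.array(p["t"]), R.T@np.array([x[0],x[1],1.])
def plane(n,uv,z):
    c,d=ray(n,uv); return (c+d*(z-c[2])/d[2])
def two(a,b):
    A=[];B=[]
    for n,uv in(("side",a),("top",b)):
        c,d=ray(n,uv);d/=np.linalg.norm(d);M=np.eye(3)-np.outer(d,d);A.append(M);B.append(M@c)
    return np.linalg.lstsq(np.vstack(A),np.hstack(B),rcond=None)[0]
def proj(n,X):
    p=P[n];R=np.array(p["R"]);return cv2.projectPoints(np.array([X],float),cv2.Rodrigues(R)[0],np.array(p["t"]),p["camera_matrix"],p["D"])[0][0,0]
E
python3 - <<'E'
from h import *
np.set_printoptions(precision=4,suppress=True)
s=cv2.imread("pics/side0.png");t=cv2.imread("pics/top0.png")
# cam: grey bluish mask
for n,im,(x0,y0,w,h) in(("top",t,(400,235,32,30)),("side",s,(398,195,25,20))):
    c=im[y0:y0+h,x0:x0+w].astype(int); m=((c[:,:,2]-c[:,:,0])<15).astype(np.uint8)
    k,l,st,ce=cv2.connectedComponentsWithStats(m); i=1+st[1:,4].argmax()
    cnt=cv2.findContours((l==i).astype(np.uint8),0,1)[0][0]
    (e,ax,an)=cv2.fitEllipse(cv2.convexHull(cnt)); e=np.array(e)+[x0,y0]
    print(n,st[i],ce[i]+[x0,y0],e,ax,an,plane(n,ce[i]+[x0,y0],.028))
    mm=(l==i)|(m>=0)
    g=c.sum(2); yy,xx=np.mgrid[:h,:w]; ins=(xx+x0-e[0])**2+(yy+y0-e[1])**2<(5.8**2 if n=="top" else 4**2)
    med=np.median(g[ins]); wt=np.where(ins,np.clip(med-g-25,0,None),0)
    pts=[(plane(n,(xx[j]+x0,yy[j]+y0),.028)[:2],wt[j]) for j in zip(*np.nonzero(wt))]
    X=np.array([p for p,_ in pts]);W=np.array([q for _,q in pts],float);mu=(X*W[:,None]).sum(0)/W.sum()
    C=((X-mu).T*W)@(X-mu)/W.sum(); ev,V=np.linalg.eigh(C);print(" slot",mu,ev**.5,V[:,1],np.degrees(np.arctan2(V[1,1],V[0,1])))
z1=lambda p:(p[0]/8+175-.4375,p[1]/8+215-.4375)
z3=lambda p:(p[0]/5+225-.4,p[1]/5+240-.4)
z2=lambda p:(p[0]/10+385-.45,p[1]/10+220-.45)
B=[plane("top",z1(p),.072) for p in((40,185),(65,385),(750,268),(727,68))]
print("block",np.array(B),np.mean(B,0))
print("side block",[plane("side",z3(p),.072) for p in((38,437),(165,520),(475,150))])
y=B[0]+B[1]-B[2]-B[3];print("long ang",np.degrees(np.arctan2(y[1],y[0])))
print("rail edges",[plane("top",z2(p),.028) for p in((153,115),(190,590),(432,100),(472,560))])
E
```

```text
top [  9   9  13  13 138] [415.3333 250.0145] [415.3431 250.028 ] (12.844423294067383, 13.254656791687012) 158.17733764648438 [ 0.4696 -0.227   0.028 ]
 slot [ 0.4694 -0.2272] [0.0013 0.0063] [0.1174 0.9931] 83.25989580753867
side [ 9  7 10  7 49] [411.449  205.1429] [411.3357 205.025 ] (5.674619674682617, 10.265814781188965) 104.46548461914062 [ 0.4705 -0.2267  0.028 ]
 slot [ 0.4713 -0.2233] [0.0011 0.0037] [0.2236 0.9747] 77.08038333915492
block [[0.4871 0.3616 0.072 ]
 [0.4263 0.3505 0.072 ]
 [0.4669 0.1412 0.072 ]
 [0.528  0.1505 0.072 ]] [0.4771 0.251  0.072 ]
side block [array([0.4866, 0.3617, 0.072 ]), array([0.4248, 0.3497, 0.072 ]), array([0.4661, 0.1429, 0.072 ])]
long ang 100.97816684299804
rail edges [array([ 0.5166, -0.1875,  0.028 ]), array([ 0.3974, -0.1975,  0.028 ]), array([ 0.5222, -0.2583,  0.028 ]), array([ 0.4068, -0.2683,  0.028 ])]
```

```bash
python3 - <<'E'
from h import *
np.set_printoptions(precision=4,suppress=True)
s=cv2.imread("pics/side0.png");t=cv2.imread("pics/top0.png")
print(t[230:247,234:264].astype(int).sum(2))
for z in(.138,.072):
  for n in P: print(n,z,proj(n,[.4904,.1823,z]))
E
python3 - <<'E'
import cv2,numpy as np
s=cv2.imread("pics/side0.png");t=cv2.imread("pics/top0.png")
f=lambda im,x0,y0,w,h,k:cv2.convertScaleAbs(cv2.resize(im[y0:y0+h,x0:x0+w],None,fx=k,fy=k,interpolation=cv2.INTER_CUBIC),alpha=2.5)
cv2.imwrite("pics/z5.png",np.hstack([f(t,230,225,38,28,10),f(s,282,243,38,40,10)[:280*1]]) if 0 else f(t,230,225,38,28,20))
cv2.imwrite("pics/z6.png",f(s,282,240,38,42,14))
E
```

```text
[[161 177 185 172 166 185 161 149 158 145 156 159 163 133 156 171 147 135
  154 139 125 148 146 146 139 138 150 130 159 152]
 [166 179 174 184 188 180 173 154 158 156 158 139 139 142 140 131 137 119
  142 121 125 137 127 138 151 150 129 120 123 111]
 [182 182 166 157 175 167 160 157 162 157 162 133 130 140 116 138 129  93
   84  75  99  80  92 104 132 115 119 100 106 121]
 [173 161 160 166 169 153 167 136 113 119 115 121 105  87  83  78  99  84
   92  74  56  59  52  43  89 111 119 113 109 117]
 [164 161 156 155 160 146 137  94 106 100  87  96 103  86  90 119  92  99
   99  90  75  48  60  83  52  89 103 122 119 118]
 [160 166 157 136 128 128 105 107  90  93  90 102 101  82 124 114 109  93
   97  91  68  50  72  65  28 108 115 108 106 102]
 [144 144 140 122 117  95 132  98 116 101 109 103 104 119 103  97 112 117
  111  99  96  73  59  54  72 100  88 125 107 121]
 [119 125 136 132 126 100 109 102  98  92  79  90 116 109 122 112 115 103
   86  89  84  69  42  51  61  89  89 126 101 112]
 [126 140 146 132 112 108 102 110 116 108 103  96 119 105  97 116 109 103
   97 103 102  56  70  55 
[... 447 characters left out ...]
12  95 106  93  95  88  95
  102  87  93  83  62  85  88 115 146 155 143 147]
 [125 122 124 114 114 121  99 111 102  92 107  93  82  96  73  89  85  59
   88 131 134 119 140 137 152 164 170 173 169 169]
 [123 106 124 114 121 108 106  89  92  95  82  80  98 100 112  88 116  96
  125 147 172 178 164 180 159 161 171 166 165 168]
 [111 118 110 132 113 134 120 120 100  97  85 118 110 119 131 145 147 149
  155 171 160 183 155 162 170 170 162 140 142 170]
 [147 144 132 140 126 118 132 119 134 146 138 133 145 149 160 161 172 173
  171 174 166 161 169 158 152 156 164 160 152 151]]
side 0.138 [297.7041 252.6864]
top 0.138 [246.92   238.3494]
side 0.072 [298.7871 273.649 ]
top 0.072 [252.0145 238.0549]
```

View pics/z5.png

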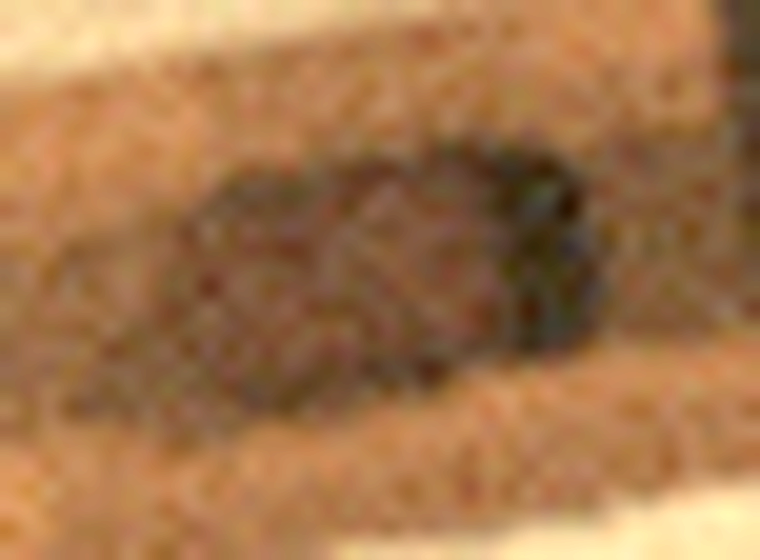

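View pics/z6.png

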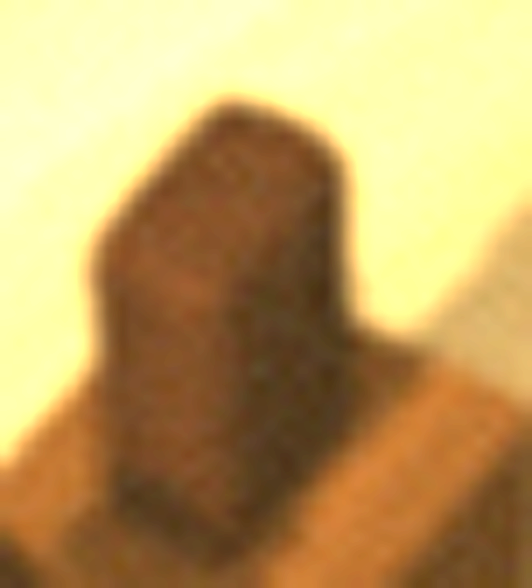

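```bash
cat >> h.py <<'E'
from scipy.spatial.transform import Rotation as Ro
def goal(x,y,z,yaw):
    o=bot.get_obs(); R=Ro.from_euler("xyz",o["tcp_rot"],degrees=True); G=Ro.from_euler("xyz",[180,0,yaw],degrees=True)
    d=R.inv().apply(np.array([x,y,z])-o["ee_pos"]); r=(R.inv()*G).as_rotvec()
    print("delta",d.round(4),r.round(4),"q",o["q"].round(1),"t",o["time"])
E
python3 - <<'E'
from h import *
for a,b in(((100,245),(225,105)),((235,285),(345,160))):
    q=[plane("side",(p[0]/14+282-.46,p[1]/14+240-.46),.138) for p in(a,b)];d=q[0]-q[1];print(q,np.degrees(np.arctan2(d[1],d[0])))
goal(.490,.182,.24,11)
E
```

```text
[array([0.49483228, 0.20326313, 0.138     ]), array([0.50206097, 0.17149304, 0.138     ])] 102.81836411910642
[array([0.47527124, 0.19494449, 0.138     ]), array([0.48137292, 0.1668503 , 0.138     ])] 102.25355619864675
delta [-0.5372 -0.5225 -0.0087] [-8.000e-04  1.000e-03 -1.383e+00] q [-68.2   5.   10.   95.1   0.   90. ] t 0.1
```

```bash
python3 -m creep '[[-0.537,-0.523,-0.01,0,0,-1.383,1],[-0.537,-0.523,-0.01,0,0,-1.383,1],[-0.537,-0.523,-0.01,0,0,-1.383,1],[-0.537,-0.523,-0.01,0,0,-1.383,1],[-0.537,-0.523,-0.01,0,0,-1.383,1],[-0.537,-0.523,-0.01,0,0,-1.383,1],[-0.537,-0.523,-0.01,0,0,-1.383,1],[-0.537,-0.523,-0.01,0,0,-1.383,1]]' 60; python3 -c "
from h import *
goal(.490,.182,.24,11)"
```

```text
time: 0.9
ee_pos: [0.357, -0.1393, 0.2366]
tcp_rot: [180.0, -0.0, 0.8]
wrist_force: [0.7, -0.6, -0.5]
opening: 0.0854
delta [ 0.1377 -0.3193 -0.0034] [ 1.000e-04 -3.000e-04 -1.773e-01] q [-21.3 -17.5  -9.8  97.7   0.   67.8] t 0.9
```

```bash
python3 -m creep '[[0.137,-0.319,-0.003,0,0,-0.19,1],[0.137,-0.319,-0.003,0,0,-0.19,1],[0.137,-0.319,-0.003,0,0,-0.19,1],[0.137,-0.319,-0.003,0,0,-0.19,1],[0.137,-0.319,-0.003,0,0,-0.19,1],[0.137,-0.319,-0.003,0,0,-0.19,1],[0.137,-0.319,-0.003,0,0,-0.19,1],[0.137,-0.319,-0.003,0,0,-0.19,1]]'; python3 -c "
from h import *
goal(.4897,.183,.088,12)
for n in P: cv2.imwrite(f'pics/a_{n}.png',optics.camera(n)[:,:,::-1])"
```

```text
time: 1.7
ee_pos: [0.4919, 0.1832, 0.2375]
tcp_rot: [-180.0, 0.1, 11.6]
wrist_force: [-0.2, -0.4, -0.2]
opening: 0.0853
delta [-0.0018 -0.0002  0.1495] [-0.0004  0.0025 -0.0061] q [20.4  1.8  7.4 95.8  0.  98.8] t 1.7
```

View pics/a_side.png

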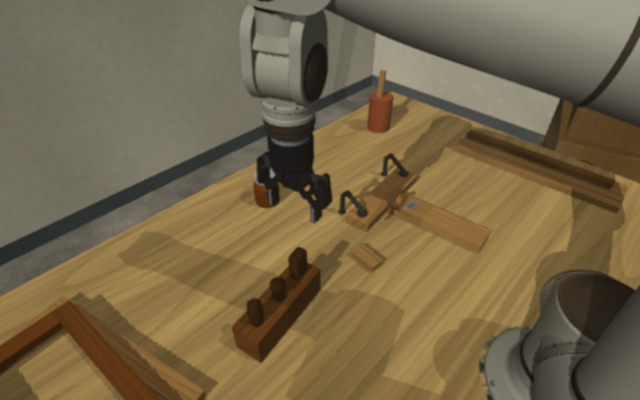

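The gripper hangs above the block at about (293,190), with its jaws straddling the driver at (298,262). I'll descend and check before closing.

```bash
python3 -m creep '[[-0.002,0,0.03,0,0,-0.006,1],[-0.002,0,0.06,0,0,-0.006,1],[-0.002,0,0.09,0,0,-0.006,1],[-0.002,0,0.115,0,0,-0.006,1],[-0.002,0,0.135,0,0,-0.006,1],[-0.002,0,0.148,0,0,-0.006,1],[-0.002,0,0.148,0,0,-0.006,1]]'; python3 -c "
from h import *
goal(.4897,.183,.088,12)
f=lambda im,x0,y0,w,h,k:cv2.resize(im[y0:y0+h,x0:x0+w],None,fx=k,fy=k)
a=f(optics.camera('side'),240,180,110,120,4);b=f(optics.camera('top'),200,190,90,100,4)
cv2.imwrite('pics/b.png',cv2.convertScaleAbs(np.hstack([a[:400],b]),alpha=1.8)[:,:,::-1])"
```

```text
time: 2.5
ee_pos: [0.4881, 0.1773, 0.0904]
tcp_rot: [180.0, 0.1, 11.7]
wrist_force: [0.1, 0.7, 0.6]
opening: 0.0854
delta [ 0.0027 -0.0052  0.0024] [ 0.0004  0.0022 -0.0057] q [ 20.    0.5 -10.1  79.5  -0.   98.3] t 2.5
```

View pics/b.png

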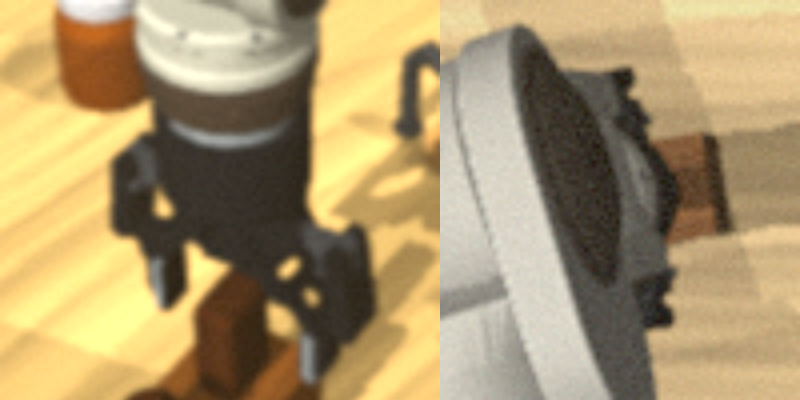

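The jaws straddle the handle at about (230,330) in the crop. They sit 5 mm off along the handle's width, so I'll correct that and then close.

```bash
python3 -m creep '[[0.0027,-0.0055,0.002,0,0,-0.006,1],[0.0027,-0.0055,0.002,0,0,-0.006,1],[0.0027,-0.0055,0.002,0,0,-0.006,1]]' 30; python3 -c "
from h import *
goal(.4897,.183,.088,12)"; python3 -m creep '[[0,0,0,0,0,0,0.5],[0,0,0,0,0,0,0.3],[0,0,0,0,0,0,0.2],[0,0,0,0,0,0,0.1],[0,0,0,0,0,0,0],[0,0,0,0,0,0,0],[0,0,0,0,0,0,0],[0,0,0,0,0,0,0]]' 30;  python3 -c "
from h import *
goal(.4897,.183,.088,12)"
```

```text
time: 2.9
ee_pos: [0.4908, 0.1849, 0.0901]
tcp_rot: [-180.0, -0.0, 12.1]
wrist_force: [-0.8, 0.7, 0.0]
opening: 0.0853
delta [-0.0015  0.0016  0.0021] [-0.0001 -0.0006  0.002 ] q [20.6  1.  -9.6 79.3 -0.  98.5] t 2.9
time: 3.7
ee_pos: [0.4906, 0.1845, 0.0897]
tcp_rot: [180.0, -0.0, 12.1]
wrist_force: [0.4, 0.3, 0.2]
opening: 0.0257
delta [-0.0012  0.0013  0.0017] [ 0.     -0.0001  0.0015] q [20.6  1.  -9.7 79.3 -0.  98.5] t 3.7
```

```bash
python3 -m creep '[[0,0,0,0,0,0,0],[0,0,-0.01,0,0,0,0],[0,0,-0.03,0,0,0,0],[0,0,-0.055,0,0,0,0],[0,0,-0.085,0,0,0,0],[0,0,-0.12,0,0,0,0],[0,0,-0.14,0,0,0,0],[0,0,-0.14,0,0,0,0]]' 90;  python3 -c "
from h import *
goal(.470,-.227,.18,-6.7)
f=lambda im,x0,y0,w,h,k:cv2.resize(im[y0:y0+h,x0:x0+w],None,fx=k,fy=k)
a=f(optics.camera('side'),230,130,120,120,5)
cv2.imwrite('pics/c.png',cv2.convertScaleAbs(a,alpha=1.8)[:,:,::-1])"
```

```text
time: 4.5
ee_pos: [0.4914, 0.1849, 0.233]
tcp_rot: [-180.0, -0.3, 12.1]
wrist_force: [-0.1, 0.9, -0.7]
opening: 0.0251
delta [-0.1074  0.3983  0.0522] [-0.0014 -0.0044  0.3279] q [20.6  1.3  6.4 94.9  0.  98.5] t 4.5
```

View pics/c.png

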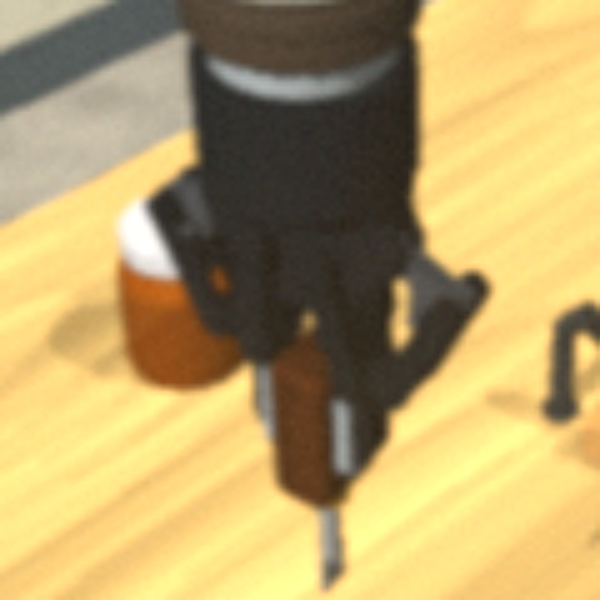

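The driver is held; its tip is at crop (328,585), about side pixel (295.6,247).

```bash
python3 -c "
from h import *
print(proj('side',[.4914,.1849,.2330-.0757]))"
python3 -m creep '[[-0.107,0.398,0.02,0,0,0.328,0],[-0.107,0.398,0.02,0,0,0.328,0],[-0.107,0.398,0.02,0,0,0.328,0],[-0.107,0.398,0.02,0,0,0.328,0],[-0.107,0.398,0.02,0,0,0.328,0],[-0.107,0.398,0.02,0,0,0.328,0],[-0.107,0.398,0.02,0,0,0.328,0],[-0.107,0.398,0.02,0,0,0.328,0]]';  python3 -c "
from h import *
goal(.470,-.227,.13,-6.7)"
```

```text
[296.08638179 246.54999352]
time: 5.35
ee_pos: [0.4688, -0.2162, 0.2085]
tcp_rot: [-180.0, 0.1, -6.7]
wrist_force: [1.2, 0.5, -1.6]
opening: 0.0247
delta [0.0026 0.0106 0.0785] [-0.0007  0.0019 -0.0001] q [-24.8   0.    2.4  92.5   0.   71.9] t 5.35
```

```bash
python3 -m creep '[[0.002,0.0105,0.03,0,0,0,0],[0.002,0.0105,0.06,0,0,0,0],[0.002,0.0105,0.08,0,0,0,0],[0.002,0.0105,0.092,0,0,0,0],[0.002,0.0105,0.092,0,0,0,0],[0.002,0.0105,0.092,0,0,0,0]]';  python3 -c "
from h import *
goal(.470,-.227,.116,-6.7)
f=lambda im,x0,y0,w,h,k:cv2.resize(im[y0:y0+h,x0:x0+w],None,fx=k,fy=k,interpolation=cv2.INTER_CUBIC)
for n,(x,y) in (('side',(375,160)),('top',(380,205))):
  im=optics.camera(n);cv2.imwrite(f'pics/d_{n}.png',im[:,:,::-1])
  cv2.imwrite(f'pics/d_{n}z.png',cv2.convertScaleAbs(f(im,x,y,70,65,9),alpha=1.8)[:,:,::-1])
o=bot.get_obs()['ee_pos'];print(o,proj('side',o-[0,0,.0757]),proj('side',[.47,-.227,.028]))"
```

```text
time: 5.95
ee_pos: [0.4707, -0.225, 0.1185]
tcp_rot: [180.0, -0.0, -6.7]
wrist_force: [-0.5, 0.3, -1.0]
opening: 0.0248
delta [-0.0005  0.0021  0.0025] [ 0.0001 -0.      0.0003] q [-25.5   0.4  -7.2  82.5  -0.   71.1] t 5.95
[ 0.47123447 -0.22521694  0.11941965] [411.77887997 200.90627976] [411.66849006 205.18367274]
```

View pics/d_sidez.png

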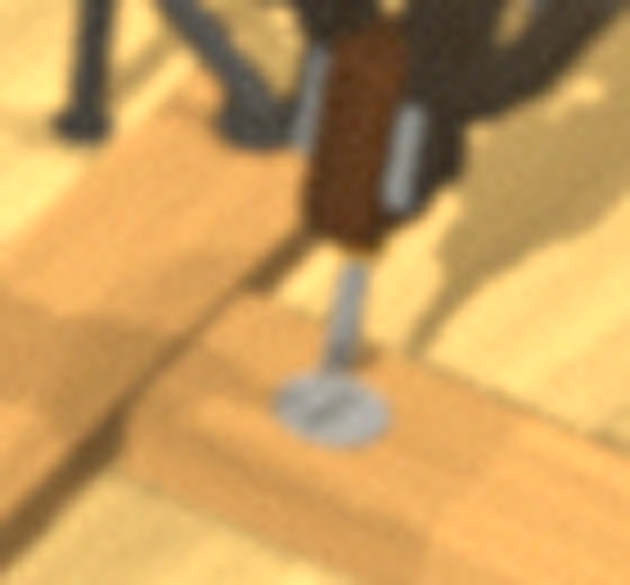

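View pics/d_topz.png

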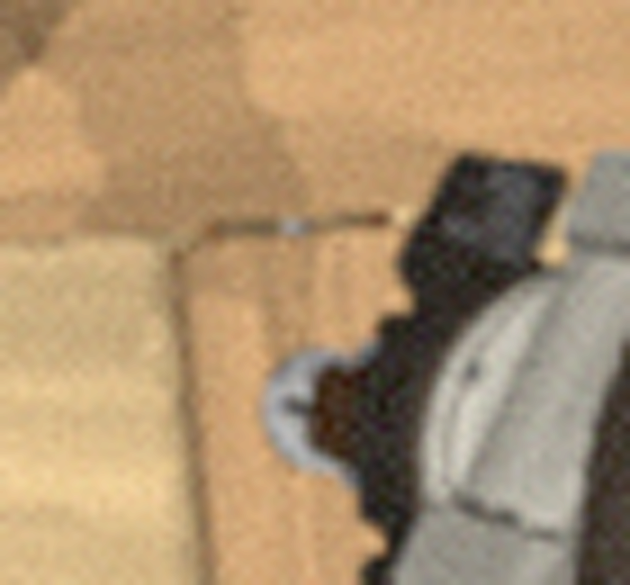

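The side view shows the blade tip at about (412.4,200.9), over the cam centred at (411.4,205.1). The offset agrees with being straight above to about 1 mm. I'll come down gently.

```bash
python3 -m creep '[[0,0.001,0.006,0,0,0.01,0],[0,0.001,0.012,0,0,0.01,0],[0,0.001,0.012,0,0,0.01,0]]';  python3 -c "
from h import *
goal(.4708,-.226,.1037,-7.3)"
python3 -m creep '[[0,0,0.0,0,0,0,0],[0,0,0.001,0,0,0,0],[0,0,0.001,0,0,0,0]]'; python3 -c "
from h import *
goal(.4708,-.226,.1037,-7.3); print(bot.get_obs()['ee_pos'],bot.get_obs()['wrist_force'])"
```

```text
time: 6.35
ee_pos: [0.4702, -0.226, 0.1053]
tcp_rot: [-180.0, 0.1, -7.3]
wrist_force: [0.3, 0.1, -1.2]
opening: 0.0251
delta [ 0.0006 -0.      0.0016] [-0.0003  0.0011  0.0004] q [-25.7   0.6  -8.4  81.1  -0.   71.6] t 6.35
time: 6.65
ee_pos: [0.4706, -0.2262, 0.1053]
tcp_rot: [180.0, -0.0, -7.3]
wrist_force: [0.0, 0.2, -2.1]
opening: 0.025
delta [ 0.0002 -0.0002  0.0016] [ 0.     -0.0001  0.0004] q [-25.7   0.5  -8.5  81.   -0.   71.6] t 6.65
[ 0.47058175 -0.22615399  0.10526825] [ 0.01306491  0.20210348 -2.07886321]
```

```bash
for i in 1 2 3; do python3 -m creep '[[0,0,0.001,0,0,0,0],[0,0,0.001,0,0,0,0]]' | sed -n '2p;4p'; done
```

```text
ee_pos: [0.4705, -0.2261, 0.1042]
wrist_force: [-0.0, 0.1, -1.1]
ee_pos: [0.4705, -0.2261, 0.1031]
wrist_force: [-0.1, -0.5, -1.4]
ee_pos: [0.4705, -0.2261, 0.1021]
wrist_force: [0.2, -0.4, -0.8]
```

```bash
for i in 1 2 3; do python3 -m creep '[[0,0,0.001,0,0,0,0],[0,0,0.001,0,0,0,0]]' | sed -n '2p;4p'; done
```

```text
ee_pos: [0.4705, -0.2261, 0.1011]
wrist_force: [-0.5, 0.7, -2.1]
ee_pos: [0.4705, -0.2261, 0.1001]
wrist_force: [0.4, 0.2, -1.5]
ee_pos: [0.4705, -0.2261, 0.0991]
wrist_force: [0.7, -0.5, -1.5]
```

It slid in without force, about 4.6 mm deep by reckoning. A little deeper.

```bash
python3 -m creep '[[0,0,0.0008,0,0,0,0],[0,0,0.0016,0,0,0,0],[0,0,0.0016,0,0,0,0]]';python3 -m creep '[[0,0,0,0,0,0,0],[0,0,0,0,0,0,0]]'; python3 -c "
from h import *
print(bot.get_obs()['torque'],bot.get_obs()['q'])
f=lambda im,x0,y0,w,h,k:cv2.resize(im[y0:y0+h,x0:x0+w],None,fx=k,fy=k,interpolation=cv2.INTER_CUBIC)
im=optics.camera('side');cv2.imwrite('pics/e.png',cv2.convertScaleAbs(f(im,375,160,70,65,9),alpha=1.8)[:,:,::-1])"
```

```text
time: 8.15
ee_pos: [0.4705, -0.2261, 0.0975]
tcp_rot: [-180.0, 0.0, -7.3]
wrist_force: [-0.2, -0.5, -0.2]
opening: 0.0252
time: 8.35
ee_pos: [0.4706, -0.2261, 0.0977]
tcp_rot: [180.0, -0.0, -7.3]
wrist_force: [-0.2, 0.2, -1.9]
opening: 0.0252
[0.0176715  0.03821468 0.05378413] [-2.56647228e+01  6.45394320e-01 -9.19418467e+00  8.01546414e+01
  9.07501064e-04  7.16089277e+01]
```

View pics/e.png

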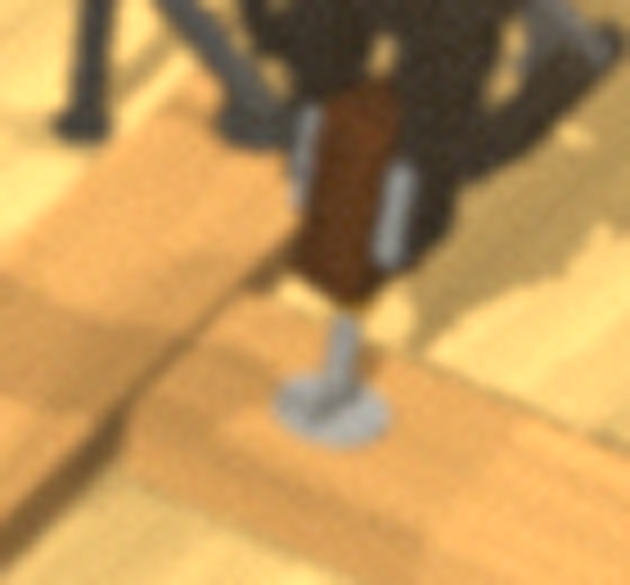

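The blade stands in the slot, its shank at crop (343,340), about 2 mm toward the -y end of the slot. I'll shift to centre it, then start turning with small force-checked steps.

```bash
cat > r.py <<'E'
from h import *
o=bot.get_obs();print("p",(o["ee_pos"]*1e3).round(2),"yaw",round(o["tcp_rot"][2],2),"F",o["wrist_force"].round(1),"M",o["torque"].round(3),"t",o["time"])
E
python3 -m creep '[[0,-0.001,0,0,0,0,0],[0,-0.0015,0,0,0,0,0]]' >/dev/null; python3 r.py
python3 -m creep '[[0,0,0,0,0,0.03,0],[0,0,0,0,0,0.05,0],[0,0,0,0,0,0.05,0]]' >/dev/null; python3 r.py
python3 -m creep '[[0,0,0,0,0,0.03,0],[0,0,0,0,0,0.05,0],[0,0,0,0,0,0.05,0]]' >/dev/null; python3 r.py
```

```text
p [ 470.78 -224.58   97.64] yaw -7.28 F [ 0.3  0.6 -0.7] M [ 0.034  0.037 -0.033] t 8.6
p [ 470.67 -224.57   97.58] yaw -10.21 F [-0.5 -0.2 -1.4] M [0.12  0.141 0.026] t 8.9
p [ 470.58 -224.58   97.55] yaw -13.07 F [-1.7  0.3 -1.4] M [ 0.224  0.395 -0.031] t 9.2
```

```bash
for i in 1 2 3; do python3 -m creep '[[0,0,0,0,0,0.025,0],[0,0,0,0,0,0.05,0],[0,0,0,0,0,0.05,0]]' >/dev/null; python3 r.py; done
```

```text
p [ 470.64 -224.59   97.56] yaw -15.94 F [-1.7  0.6 -1.2] M [0.316 0.542 0.097] t 9.5
p [ 470.83 -224.62   97.61] yaw -18.81 F [-1.7  1.1 -1. ] M [0.328 0.367 0.091] t 9.8
p [ 470.94 -224.67   97.64] yaw -21.68 F [-0.1  0.4 -2.8] M [ 0.231 -0.023  0.039] t 10.1
```

```bash
for i in 1 2 3; do python3 -m creep '[[0,0,0,0,0,0.025,0],[0,0,0,0,0,0.05,0],[0,0,0,0,0,0.05,0]]' >/dev/null; python3 r.py; done;  python3 -c "
from h import *
f=lambda im,x0,y0,w,h,k:cv2.resize(im[y0:y0+h,x0:x0+w],None,fx=k,fy=k,interpolation=cv2.INTER_CUBIC)
im=optics.camera('side');cv2.imwrite('pics/f.png',cv2.convertScaleAbs(f(im,375,160,70,65,9),alpha=1.8)[:,:,::-1])"
```

```text
p [ 471.04 -224.73   97.69] yaw -24.54 F [ 1.9  0.2 -4. ] M [ 0.149 -0.565  0.051] t 10.4
p [ 471.1  -224.73   97.69] yaw -27.4 F [ 4.2 -0.9 -5.2] M [-0.057 -1.053  0.076] t 10.7
p [ 471.18 -224.77   97.73] yaw -30.31 F [ 5.2 -0.7 -5. ] M [-0.177 -1.559  0.139] t 11.0
```

View pics/f.png

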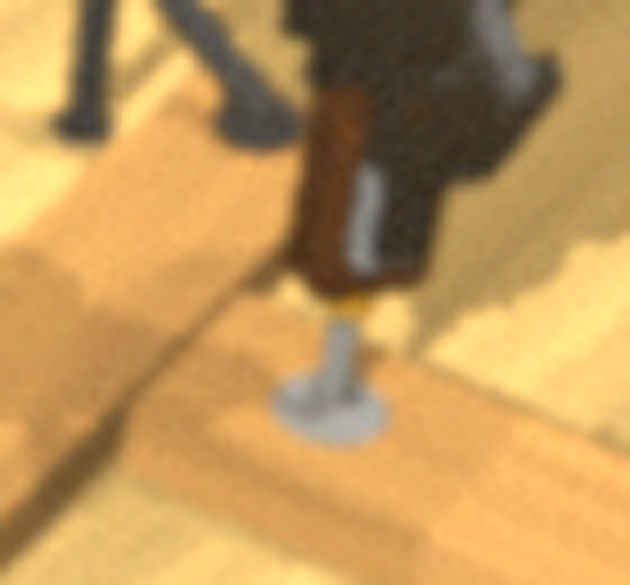

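The cam is turning with the blade; the drag of +5 N in x shows the rail moving toward the stile. I'll follow it in x.

```bash
python3 -m creep '[[0.0004,-0.0002,0,0,0,0,0],[0.0008,-0.00045,0,0,0,0,0],[0.0008,-0.00045,0,0,0,0,0]]' >/dev/null; python3 r.py; for i in 1 2; do python3 -m creep '[[0.0001,0,0,0,0,0.025,0],[0.0002,-0.0001,0,0,0,0.05,0],[0.0002,-0.0001,0,0,0,0.05,0]]' >/dev/null; python3 r.py; done
```

```text
p [ 471.53 -224.71   97.67] yaw -30.22 F [ 2.6  0.6 -3.2] M [-0.246 -0.748  0.084] t 11.35
p [ 471.86 -224.78   97.7 ] yaw -33.16 F [ 2.6 -2.2 -2.7] M [-0.315 -0.691  0.108] t 11.65
p [ 472.09 -224.75   97.64] yaw -36.01 F [ 1.3 -1.3 -2.5] M [-0.346 -0.722  0.095] t 11.95
```

```bash
for i in 1 2 3 4; do python3 -m creep '[[0.0001,-0.0001,0,0,0,0.025,0],[0.00025,-0.0002,0,0,0,0.05,0],[0.00025,-0.0002,0,0,0,0.05,0]]' >/dev/null; python3 r.py; done
```

```text
p [ 472.41 -224.76   97.63] yaw -38.87 F [ 1.7 -1.7 -3.6] M [-0.535 -0.608  0.134] t 12.25
p [ 472.73 -224.78   97.65] yaw -41.73 F [ 1.4 -3.  -2.6] M [-0.701 -0.555  0.084] t 12.55
p [ 473.05 -224.79   97.65] yaw -44.6 F [ 2.1 -3.4 -3.1] M [-0.89  -0.478  0.108] t 12.85
p [ 473.38 -224.84   97.65] yaw -47.46 F [ 0.4 -4.2 -2.6] M [-1.033 -0.37   0.09 ] t 13.15
```

```bash
python3 -m creep '[[0.0006,0.0005,0,0,0,0,0],[0.0006,0.0005,0,0,0,0,0]]' >/dev/null; python3 r.py; for i in 1 2 3; do python3 -m creep '[[0.00015,-0.0001,0,0,0,0.025,0],[0.0003,-0.0001,0,0,0,0.05,0],[0.0003,-0.0001,0,0,0,0.05,0]]' >/dev/null; python3 r.py; done
```

```text
p [ 473.33 -225.2    97.6 ] yaw -47.36 F [ 0.4 -0.8 -1.3] M [-0.235 -0.185  0.04 ] t 13.35
p [ 473.63 -225.41   97.61] yaw -50.32 F [ 0.6  0.7 -1.7] M [ 0.128 -0.02   0.049] t 13.65
p [ 473.89 -225.62   97.57] yaw -53.19 F [ 0.2  1.5 -1. ] M [0.425 0.107 0.102] t 13.95
p [ 474.14 -225.84   97.59] yaw -56.05 F [-1.2  2.8 -0.5] M [0.777 0.176 0.101] t 14.25
```

```bash
python3 -m creep '[[-0.0001,-0.0003,0,0,0,0.015,0],[-0.0001,-0.0003,0,0,0,0.03,0],[-0.0001,-0.0003,0,0,0,0.03,0]]' >/dev/null; python3 r.py; for i in 1 2 3; do python3 -m creep '[[0,-0.0001,0,0,0,0.015,0],[0,-0.0001,0,0,0,0.03,0],[0,-0.0001,0,0,0,0.03,0]]' >/dev/null; python3 r.py; done
python3 -c "
from h import *
f=lambda im,x0,y0,w,h,k:cv2.resize(im[y0:y0+h,x0:x0+w],None,fx=k,fy=k,interpolation=cv2.INTER_CUBIC)
for n,(x,y) in (('side',(375,160)),('top',(370,205))):
  im=optics.camera(n)
  cv2.imwrite(f'pics/g_{n}z.png',cv2.convertScaleAbs(f(im,x,y,70,65,9),alpha=1.8)[:,:,::-1])"
```

```text
p [ 474.37 -225.78   97.6 ] yaw -57.74 F [-1.6  1.5 -0.6] M [0.463 0.294 0.048] t 14.55
p [ 474.5  -225.8    97.63] yaw -59.47 F [-1.1  0.7 -1.2] M [0.309 0.295 0.082] t 14.85
p [ 474.65 -225.79   97.62] yaw -61.18 F [-1.2  0.3 -1.8] M [0.095 0.183 0.11 ] t 15.15
p [ 474.72 -225.77   97.64] yaw -62.9 F [-0.9 -1.3 -2.9] M [-0.212  0.143  0.108] t 15.45
```

View pics/g_topz.png

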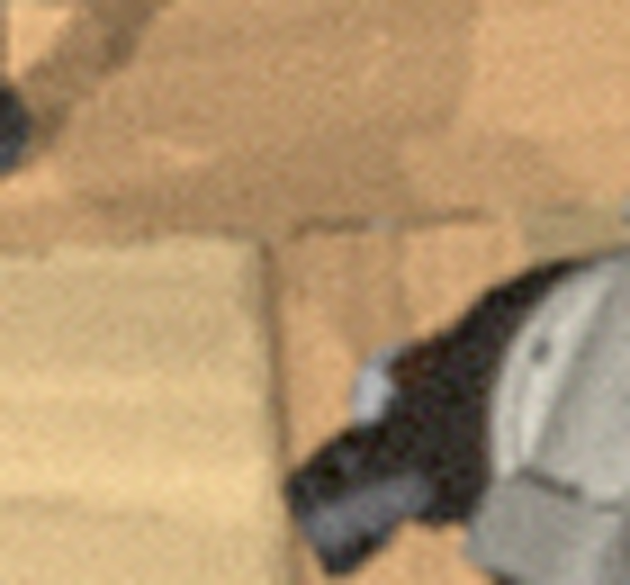

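View pics/g_sidez.png

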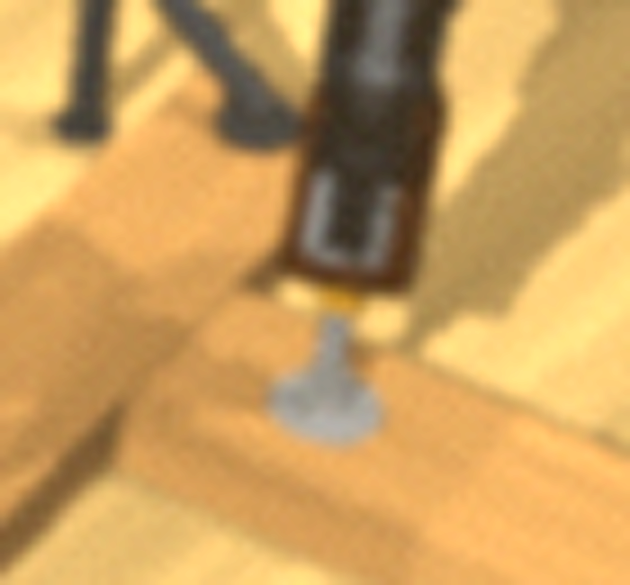

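The top view shows only a thin dark gap left at crop (385,225), and the blade is still well in the slot in the side view. I'll go on in small steps, watching Mz.

```bash
for i in 1 2 3 4; do python3 -m creep '[[0.0001,-0.0001,0,0,0,0.015,0],[0.0001,-0.0001,0,0,0,0.026,0],[0.0001,-0.0001,0,0,0,0.026,0]]' >/dev/null; python3 r.py; done
```

```text
p [ 474.85 -225.76   97.64] yaw -64.38 F [-0.7 -1.7 -2.2] M [-0.442  0.118  0.026] t 15.85
p [ 474.97 -225.81   97.66] yaw -65.87 F [ 0.1 -1.2 -2.5] M [-0.557  0.125  0.083] t 16.15
p [ 475.09 -225.81   97.64] yaw -67.36 F [-1.6 -2.3 -2.9] M [-0.634  0.157  0.066] t 16.45
p [ 475.23 -225.88   97.64] yaw -68.85 F [-0.3 -3.  -3.3] M [-0.736  0.24   0.158] t 16.75
```

```bash
python3 -m creep '[[0.0004,0.0001,0,0,0,0,0],[0.0004,0.0001,0,0,0,0,0]]' >/dev/null; python3 r.py; for i in 1 2 3; do python3 -m creep '[[0.0001,-0.0001,0,0,0,0.015,0],[0.0001,-0.0001,0,0,0,0.026,0],[0.0001,-0.0001,0,0,0,0.026,0]]' >/dev/null; python3 r.py; done
```

```text
p [ 475.24 -226.05   97.64] yaw -68.8 F [-0.7 -0.8 -2.6] M [-0.286  0.289  0.102] t 16.95
p [ 475.36 -226.14   97.63] yaw -70.33 F [-1.9 -0.4 -1.5] M [-0.105  0.344  0.046] t 17.25
p [ 475.49 -226.25   97.63] yaw -71.82 F [-1.5 -0.6 -1.7] M [-0.02   0.452  0.048] t 17.55
p [ 475.62 -226.33   97.59] yaw -73.31 F [-1.2 -0.  -2. ] M [0.097 0.494 0.068] t 17.85
```

```bash
for i in 1 2 3; do python3 -m creep '[[0,0,0,0,0,0.015,0],[0,0,0,0,0,0.026,0],[0,0,0,0,0,0.026,0]]' >/dev/null; python3 r.py; done
```

```text
p [ 475.67 -226.41   97.6 ] yaw -74.8 F [-2.   0.7 -1.6] M [0.044 0.408 0.011] t 18.15
p [ 475.69 -226.43   97.61] yaw -76.29 F [-0.  -0.9 -1.8] M [-0.031  0.281  0.098] t 18.45
p [ 475.74 -226.49   97.64] yaw -77.79 F [ 0.7 -0.6 -2.9] M [-0.193  0.124  0.092] t 18.75
```

```bash
for i in 1 2; do python3 -m creep '[[0,0,0,0,0,0.015,0],[0,0,0,0,0,0.026,0],[0,0,0,0,0,0.026,0]]' >/dev/null; python3 r.py; done
```

```text
p [ 475.72 -226.5    97.64] yaw -79.28 F [ 0.4 -1.  -3. ] M [-0.401 -0.007  0.15 ] t 19.05
p [ 475.74 -226.51   97.67] yaw -80.76 F [-0.7 -3.1 -3. ] M [-0.614 -0.163  0.133] t 19.35
```

```bash
python3 -m creep '[[0.0003,-0.0002,0,0,0,0,0],[0.0003,-0.0002,0,0,0,0,0]]' >/dev/null; python3 r.py; for i in 1 2 3; do python3 -m creep '[[0.0001,-0.0001,0,0,0,0.012,0],[0.0001,-0.0001,0,0,0,0.02,0],[0.0001,-0.0001,0,0,0,0.02,0]]' >/dev/null; python3 r.py; done
python3 -c "
from h import *
f=lambda im,x0,y0,w,h,k:cv2.resize(im[y0:y0+h,x0:x0+w],None,fx=k,fy=k,interpolation=cv2.INTER_CUBIC)
for n,(x,y) in (('side',(375,160)),('top',(370,205))):
  im=optics.camera(n)
  cv2.imwrite(f'pics/h_{n}z.png',cv2.convertScaleAbs(f(im,x,y,70,65,9),alpha=1.8)[:,:,::-1])"
```

```text
p [ 475.86 -226.59   97.64] yaw -80.72 F [-1.  -1.4 -3. ] M [-0.355  0.074  0.072] t 19.55
p [ 475.98 -226.65   97.63] yaw -81.9 F [-0.3 -0.3 -2.9] M [-0.288  0.164  0.129] t 19.85
p [ 476.09 -226.77   97.62] yaw -83.05 F [-1.  -1.2 -2.7] M [-0.201  0.236  0.105] t 20.15
p [ 476.2  -226.87   97.62] yaw -84.19 F [-1.6 -0.2 -2.2] M [-0.113  0.303  0.083] t 20.45
```

View pics/h_topz.png

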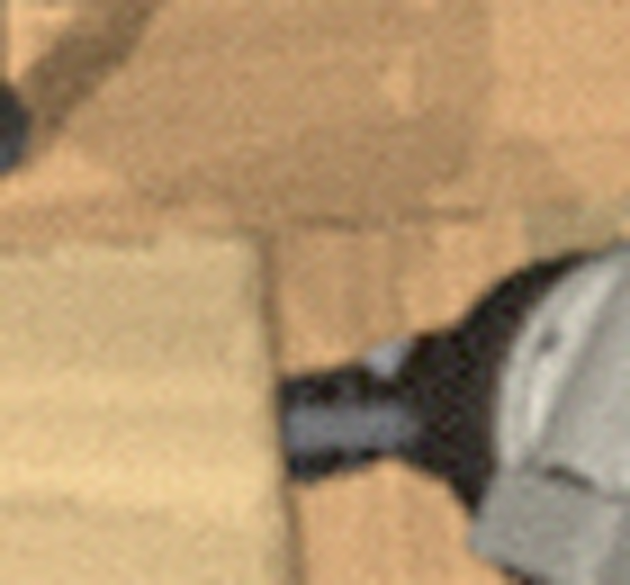

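The gap line at crop (385,218) is fainter but not gone. On.

```bash
for i in 1 2 3 4; do python3 -m creep '[[0,-0.0001,0,0,0,0.012,0],[0,-0.0001,0,0,0,0.02,0],[0,-0.0001,0,0,0,0.02,0]]' >/dev/null; python3 r.py; done
```

```text
p [ 476.28 -226.92   97.61] yaw -85.34 F [-2.  -0.7 -1.8] M [-0.097  0.375  0.076] t 20.85
p [ 476.39 -226.95   97.61] yaw -86.49 F [-2.4 -0.5 -1.9] M [-0.227  0.443  0.025] t 21.15
p [ 476.5  -226.99   97.62] yaw -87.63 F [-2.1 -0.4 -2. ] M [-0.349  0.538  0.079] t 21.45
p [ 476.61 -226.96   97.62] yaw -88.78 F [-2.8 -2.6 -1.5] M [-0.569  0.623  0.093] t 21.75
```

```bash
for i in 1 2 3; do python3 -m creep '[[0.0001,0,0,0,0,0.012,0],[0.0001,0,0,0,0,0.02,0],[0.0001,0,0,0,0,0.02,0]]' >/dev/null; python3 r.py; done
```

```text
p [ 476.67 -227.04   97.65] yaw -89.92 F [-1.7 -2.1 -2. ] M [-0.581  0.605  0.073] t 22.05
p [ 476.64 -227.12   97.65] yaw -91.07 F [-2.2 -1.9 -2.4] M [-0.619  0.578  0.07 ] t 22.35
p [ 476.67 -227.18   97.62] yaw -92.21 F [-1.9 -2.4 -2.1] M [-0.514  0.437  0.104] t 22.65
```

```bash
python3 -m creep '[[0.0002,0.0004,0,0,0,0,0],[0.0002,0.0004,0,0,0,0,0]]' >/dev/null; python3 r.py; for i in 1 2 3; do python3 -m creep '[[0.0001,0,0,0,0,0.012,0],[0.0001,0,0,0,0,0.02,0],[0.0001,0,0,0,0,0.02,0]]' >/dev/null; python3 r.py; done
```

```text
p [ 476.43 -227.25   97.67] yaw -92.18 F [-0.8 -0.7 -2.8] M [-0.305  0.124  0.087] t 22.85
p [ 476.4  -227.36   97.66] yaw -93.35 F [-0.3  0.5 -3.4] M [-0.074 -0.116  0.057] t 23.15
p [ 476.36 -227.47   97.67] yaw -94.5 F [ 1.5  0.4 -2.6] M [ 0.119 -0.337  0.081] t 23.45
p [ 476.32 -227.58   97.66] yaw -95.65 F [ 2.5  0.6 -2.5] M [ 0.284 -0.475  0.057] t 23.75
```

```bash
for i in 1 2 3; do python3 -m creep '[[0,-0.0001,0,0,0,0.012,0],[0,-0.0002,0,0,0,0.02,0],[0,-0.0002,0,0,0,0.02,0]]' >/dev/null; python3 r.py; done
```

```text
p [ 476.43 -227.65   97.63] yaw -96.8 F [ 2.   0.5 -2.9] M [ 0.305 -0.398  0.114] t 24.05
p [ 476.56 -227.71   97.62] yaw -97.94 F [ 1.   1.2 -2.3] M [ 0.294 -0.278  0.058] t 24.35
p [ 476.74 -227.77   97.65] yaw -99.09 F [ 0.7  1.1 -2.3] M [ 0.235 -0.06   0.093] t 24.65
```

```bash
for i in 1 2; do python3 -m creep '[[0,0,0,0,0,0.012,0],[0,-0.0001,0,0,0,0.02,0],[0,-0.0001,0,0,0,0.02,0]]' >/dev/null; python3 r.py; done
python3 -c "
from h import *
f=lambda im,x0,y0,w,h,k:cv2.resize(im[y0:y0+h,x0:x0+w],None,fx=k,fy=k,interpolation=cv2.INTER_CUBIC)
for n,(x,y) in (('side',(375,160)),('top',(370,205))):
  im=optics.camera(n)
  cv2.imwrite(f'pics/i_{n}z.png',cv2.convertScaleAbs(f(im,x,y,70,65,9),alpha=1.8)[:,:,::-1])"
```

```text
p [ 476.83 -227.78   97.62] yaw -100.24 F [-0.4  0.4 -2.1] M [0.092 0.073 0.113] t 24.95
p [ 476.92 -227.86   97.6 ] yaw -101.39 F [-0.6  0.7 -1.9] M [0.065 0.223 0.099] t 25.25
```

View pics/i_topz.png

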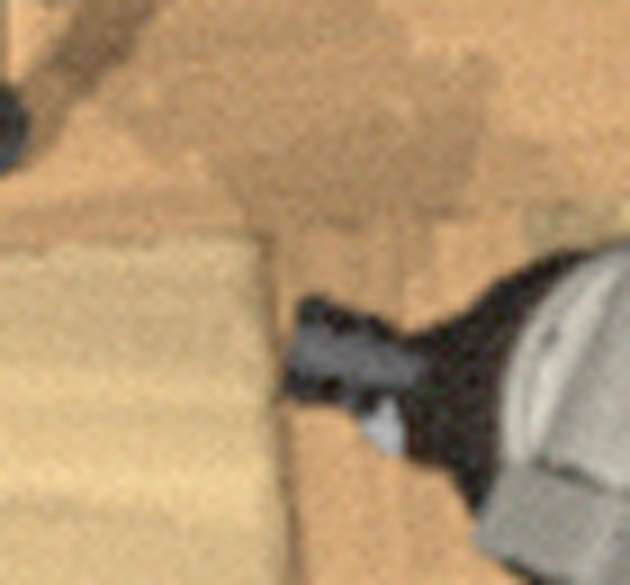

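View pics/i_sidez.png

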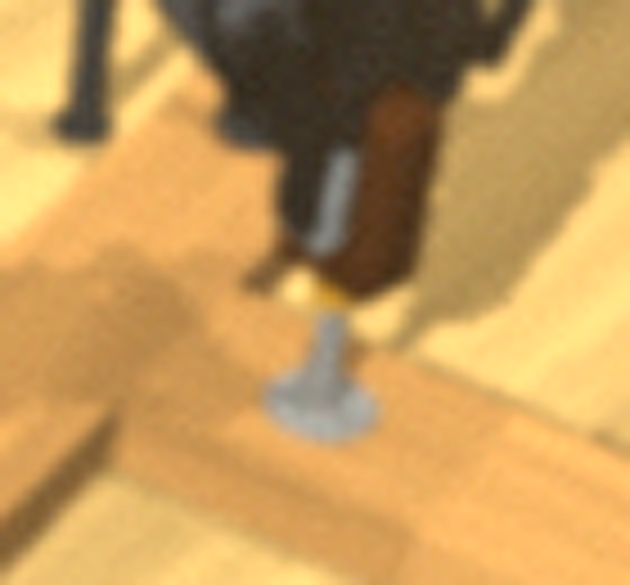

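The gap is now hardly visible in either view, but Mz is still about 0.1 with no stop felt. Finer steps now.

```bash
for i in 1 2 3; do python3 -m creep '[[0,0,0,0,0,0.008,0],[0,0,0,0,0,0.015,0],[0,0,0,0,0,0.015,0]]' >/dev/null; python3 r.py; done
```

```text
p [ 476.97 -227.86   97.64] yaw -102.24 F [-0.4 -0.5 -1.6] M [-0.157  0.258  0.054] t 25.65
p [ 476.98 -227.83   97.62] yaw -103.1 F [-0.6 -1.4 -2. ] M [-0.289  0.241  0.095] t 25.95
p [ 476.98 -227.83   97.6 ] yaw -103.96 F [-0.1 -1.3 -2.7] M [-0.376  0.293  0.103] t 26.25
```

```bash
for i in 1 2; do python3 -m creep '[[0,0,0,0,0,0.008,0],[0,0,0,0,0,0.015,0],[0,0,0,0,0,0.015,0]]' >/dev/null; python3 r.py; done
```

```text
p [ 476.96 -227.84   97.6 ] yaw -104.82 F [-1.2 -0.6 -2.2] M [-0.489  0.327  0.158] t 26.55
p [ 476.99 -227.82   97.64] yaw -105.67 F [-1.1 -2.8 -1.5] M [-0.608  0.402  0.207] t 26.85
```

```bash
python3 -m creep '[[0,0,0,0,0,0,0],[0,0,0,0,0,0,0]]' >/dev/null; python3 r.py;python3 -m creep '[[0,0,0,0,0,0.008,0],[0,0,0,0,0,0.01,0],[0,0,0,0,0,0.01,0]]' >/dev/null; python3 r.py; python3 -m creep '[[0,0,0,0,0,0,0],[0,0,0,0,0,0,0]]' >/dev/null; python3 r.py
```

```text
p [ 477.01 -227.81   97.63] yaw -105.65 F [-0.5 -1.8 -2.5] M [-0.613  0.356  0.194] t 27.05
p [ 476.99 -227.82   97.65] yaw -106.23 F [-2.1 -2.  -2.3] M [-0.776  0.429  0.17 ] t 27.35
p [ 477.01 -227.82   97.62] yaw -106.23 F [-2.  -2.9 -2.2] M [-0.734  0.384  0.233] t 27.55
```

```bash
python3 -m creep '[[0,0,0,0,0,0.008,0],[0,0,0,0,0,0.015,0],[0,0,0,0,0,0.015,0]]' >/dev/null; python3 r.py; python3 -m creep '[[0,0,0,0,0,0,0]]' >/dev/null; python3 r.py;python3 -m creep '[[0,0,0,0,0,0,0]]' >/dev/null; python3 r.py
python3 -c "
from h import *
f=lambda im,x0,y0,w,h,k:cv2.resize(im[y0:y0+h,x0:x0+w],None,fx=k,fy=k,interpolation=cv2.INTER_CUBIC)
a,b=optics.camera('side'),optics.camera('top')
cv2.imwrite('pics/j.png',cv2.convertScaleAbs(np.hstack([f(a,385,185,40,40,10),f(b,380,215,40,40,10)]),alpha=1.8)[:,:,::-1])"
```

```text
p [ 476.96 -227.82   97.62] yaw -107.11 F [-1.5 -2.1 -1.6] M [-0.905  0.448  0.249] t 27.85
p [ 476.98 -227.8    97.62] yaw -107.08 F [-2.4 -3.3 -2.7] M [-0.911  0.51   0.179] t 27.95
p [ 476.98 -227.79   97.65] yaw -107.08 F [-2.3 -2.2 -3.4] M [-0.964  0.491  0.286] t 28.05
```

View pics/j.png

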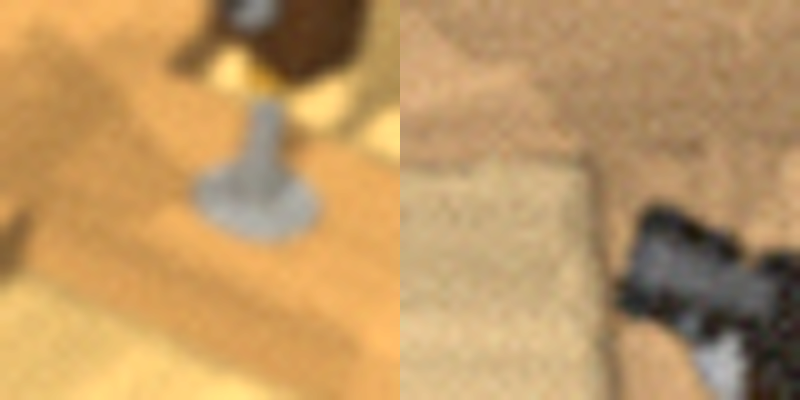

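Mz has climbed steadily to about 0.24 N m (the mean of three readings), and no gap is visible at the joint, so it is tight. I'll relax the twist and lift straight out.

```bash
python3 -m creep '[[0,0,0,0,0,-0.03,0],[0,0,0,0,0,-0.06,0],[0,0,0,0,0,-0.06,0]]' >/dev/null; python3 r.py; python3 -m creep '[[0,0,0,0,0,-0.02,0],[0.0002,0,0,0,0,-0.02,0]]' >/dev/null; python3 r.py
```

```text
p [ 477.02 -227.73   97.63] yaw -103.56 F [-1.2 -2.6 -2.7] M [-0.745  0.459  0.058] t 28.45
p [ 477.   -227.79   97.63] yaw -102.45 F [-2.4 -1.2 -2.2] M [-0.347  0.302  0.05 ] t 28.65
```

```bash
python3 -m creep '[[0,0,-0.003,0,0,0,0],[0,0,-0.006,0,0,0,0],[0,0,-0.012,0,0,0,0],[0,0,-0.03,0,0,0,0],[0,0,-0.06,0,0,0,0],[0,0,-0.1,0,0,0,0],[0,0,-0.135,0,0,0,0],[0,0,-0.135,0,0,0,0]]';  python3 -c "
from h import *
goal(.4906,.1845,.233,12.1)
f=lambda im,x0,y0,w,h,k:cv2.resize(im[y0:y0+h,x0:x0+w],None,fx=k,fy=k,interpolation=cv2.INTER_CUBIC)
a,b=optics.camera('side'),optics.camera('top')
cv2.imwrite('pics/k.png',cv2.convertScaleAbs(np.hstack([f(a,370,150,60,75,6),f(b,375,205,60,75,6)]),alpha=1.8)[:,:,::-1])"
```

```text
time: 29.45
ee_pos: [0.4785, -0.2283, 0.2387]
tcp_rot: [-179.5, -0.1, -102.5]
wrist_force: [0.8, -0.5, -1.3]
opening: 0.025
delta [-0.4057  0.0775  0.0045] [-0.0042 -0.0092 -2.0001] q [-25.5   1.9   7.7  95.3   0.  167. ] t 29.45
```

View pics/k.png

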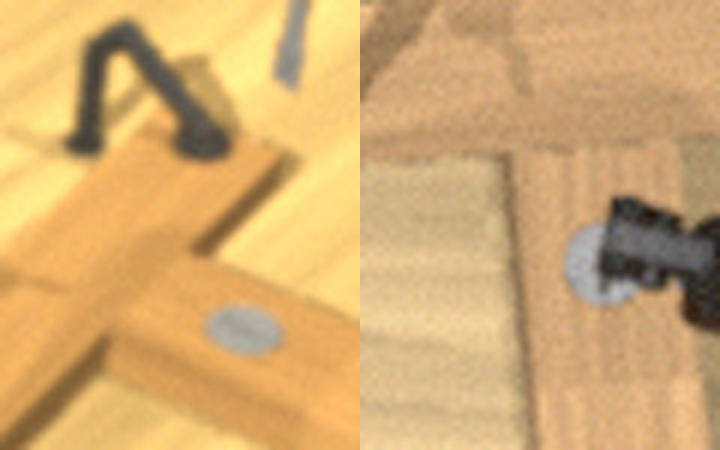

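The joint shows no gap now and the slot lies along the rail. The tip at crop (290,85) is clear. Back to the block.

```bash
python3 -m creep '[[-0.406,0.0775,0.004,0,0,-2.0,0],[-0.406,0.0775,0.004,0,0,-2.0,0],[-0.406,0.0775,0.004,0,0,-2.0,0],[-0.406,0.0775,0.004,0,0,-2.0,0],[-0.406,0.0775,0.004,0,0,-2.0,0],[-0.406,0.0775,0.004,0,0,-2.0,0],[-0.406,0.0775,0.004,0,0,-2.0,0],[-0.406,0.0775,0.004,0,0,-2.0,0]]' | sed -n 1,3p;  python3 -c "
from h import *
goal(.4906,.1845,.233,12.1)"
```

```text
time: 30.35
ee_pos: [0.4879, 0.1739, 0.2275]
tcp_rot: [179.9, 0.1, -33.4]
delta [-0.0036 -0.0103 -0.0055] [ 5.000e-04  1.500e-03 -7.939e-01] q [ 19.6   0.6   5.1  94.6   0.  143. ] t 30.35
```

```bash
python3 -m creep '[[-0.0036,-0.0103,-0.0055,0,0,-0.794,0],[-0.0036,-0.0103,-0.0055,0,0,-0.794,0],[-0.0036,-0.0103,-0.0055,0,0,-0.794,0],[-0.0036,-0.0103,-0.0055,0,0,-0.794,0],[-0.0036,-0.0103,-0.0055,0,0,-0.794,0],[-0.0036,-0.0103,-0.0055,0,0,-0.794,0],[-0.0036,-0.0103,-0.0055,0,0,-0.794,0],[-0.0036,-0.0103,-0.0055,0,0,-0.794,0]]' | sed -n 1,3p;  python3 -c "
from h import *
goal(.4906,.1845,.233,12.1)"; python3 -m creep '[[0,0,0,0,0,0,0],[0,0,0,0,0,0,0]]' >/dev/null;python3 -c "
from h import *
goal(.4906,.1845,.233,12.1)
f=lambda im,x0,y0,w,h,k:cv2.resize(im[y0:y0+h,x0:x0+w],None,fx=k,fy=k)
a=f(optics.camera('side'),230,130,120,120,5)
o=bot.get_obs()['ee_pos'];print(o,proj('side',o-[0,0,.0757]))
cv2.imwrite('pics/l.png',cv2.convertScaleAbs(a,alpha=1.8)[:,:,::-1])"
```

```text
time: 31.15
ee_pos: [0.4912, 0.1824, 0.2334]
tcp_rot: [180.0, 0.1, 11.7]
delta [-0.0001 -0.0022  0.0004] [ 0.      0.0015 -0.0078] q [20.4  1.5  6.7 95.3  0.  98.7] t 31.15
delta [-0.0004 -0.0022  0.001 ] [-0.      0.0003 -0.0069] q [20.4  1.5  6.7 95.3  0.  98.7] t 31.35
[0.49146888 0.18238177 0.23410019] [296.95180826 245.50190915]
```

View pics/l.png

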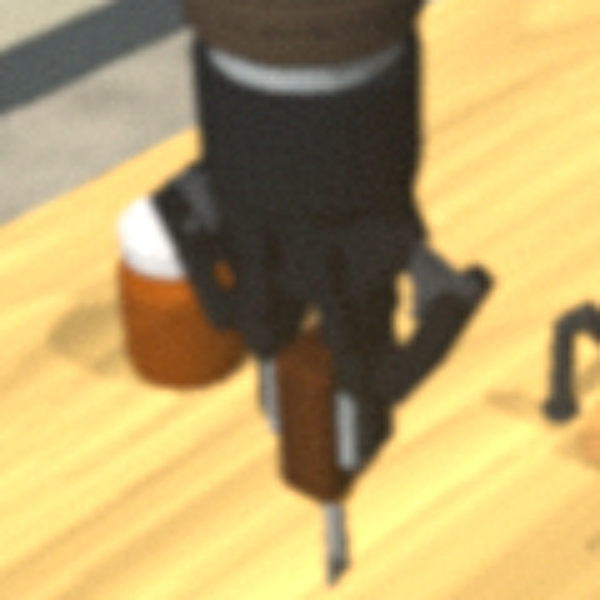

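The tip at crop (332,580) matches the kinematic prediction, so nothing slipped. Lowering to just above the hole, then checking.

```bash
python3 -m creep '[[-0.0004,-0.0022,0.01,0,0,-0.007,0],[-0.0004,-0.0022,0.03,0,0,-0.007,0],[-0.0004,-0.0022,0.06,0,0,-0.007,0],[-0.0004,-0.0022,0.074,0,0,-0.007,0],[-0.0004,-0.0022,0.074,0,0,-0.007,0],[-0.0004,-0.0022,0.074,0,0,-0.007,0]]' >/dev/null;python3 r.py;python3 -c "
from h import *
goal(.4906,.1845,.0897,12.1)"
```

```text
p [490.73 184.52 160.86] yaw 12.15 F [-0.4 -0.7 -1.4] M [-0.005  0.023  0.043] t 32.0
delta [-0.0001 -0.      0.0712] [-0.     -0.0003  0.0008] q [20.6  0.6 -2.3 87.1 -0.  98.5] t 32.0
```

```bash
python3 -m creep '[[0,0,0.006,0,0,0,0],[0,0,0.012,0,0,0,0],[0,0,0.018,0,0,0,0],[0,0,0.024,0,0,0,0]]' >/dev/null;python3 r.py; python3 -m creep '[[0,0,0.01,0,0,0,0],[0,0,0.02,0,0,0,0],[0,0,0.03,0,0,0,0],[0,0,0.035,0,0,0,0]]' >/dev/null;python3 r.py
```

```text
p [490.7  184.48 135.86] yaw 12.15 F [ 0.7 -0.6 -1.8] M [ 0.033  0.051 -0.001] t 32.4
p [490.18 184.28  99.71] yaw 12.15 F [ 0.6 -0.3 -1.1] M [0.041 0.025 0.036] t 32.8
```

```bash
python3 -m creep '[[0,0,0.004,0,0,0,0],[0,0,0.007,0,0,0,0],[0,0,0.009,0,0,0,0],[0,0,0.009,0,0,0,0]]' >/dev/null;python3 r.py; for i in 1 2 3; do python3 -m creep '[[0,0,0.0005,0,0,0,0],[0,0,0.0005,0,0,0,0]]' >/dev/null;python3 r.py; done
```

```text
p [490.69 184.46  92.22] yaw 12.14 F [-0.8  0.4 -1.3] M [ 0.039 -0.005 -0.005] t 33.2
p [490.79 184.54  91.98] yaw 12.15 F [ 0.1  0.3 -1.4] M [ 0.026 -0.009  0.03 ] t 33.4
p [490.73 184.49  91.3 ] yaw 12.15 F [-0.2 -0.7 -1.5] M [ 0.005 -0.021  0.023] t 33.6
p [490.68 184.49  90.72] yaw 12.15 F [ 0.4 -0.3 -1.5] M [0.02  0.007 0.017] t 33.8
```

```bash
for i in 1 2 3; do python3 -m creep '[[0,0,0.0004,0,0,0,0],[0,0,0.0004,0,0,0,0]]' >/dev/null;python3 r.py; done
```

```text
p [490.67 184.48  90.3 ] yaw 12.14 F [-0.2  0.7 -2.3] M [ 0.003  0.052 -0.027] t 34.0
p [490.65 184.46  89.89] yaw 12.14 F [ 0.1 -0.6 -1.6] M [ 0.011 -0.004 -0.014] t 34.2
p [490.7  184.47  89.84] yaw 12.15 F [ 0.3 -0.5  2. ] M [-0.113  0.295  0.03 ] t 34.4
```

The handle is on the block (Fz has turned positive at z = 89.8 mm, as expected). Releasing.

```bash
python3 -m creep '[[0,0,0,0,0,0,0.4],[0,0,0,0,0,0,0.6],[0,0,0,0,0,0,0.8],[0,0,0,0,0,0,1],[0,0,0,0,0,0,1],[0,0,0,0,0,0,1],[0,0,0,0,0,0,1]]' 30;python3 r.py; python3 -m creep '[[0,0,-0.01,0,0,0,1],[0,0,-0.03,0,0,0,1],[0,0,-0.06,0,0,0,1],[0,0,-0.1,0,0,0,1],[0,0,-0.14,0,0,0,1],[0,0,-0.16,0,0,0,1],[0,0,-0.16,0,0,0,1]]'
```

```text
time: 35.1
ee_pos: [0.4907, 0.1845, 0.0895]
tcp_rot: [180.0, 0.0, 12.1]
wrist_force: [-0.7, -0.6, 0.8]
opening: 0.0852
p [490.67 184.47  89.52] yaw 12.15 F [-0.7 -0.6  0.8] M [0.04  0.016 0.009] t 35.1
time: 35.8
ee_pos: [0.4916, 0.1848, 0.2537]
tcp_rot: [-179.9, -0.3, 12.1]
wrist_force: [1.4, -0.5, -0.3]
opening: 0.0855
```

```bash
python3 -m creep '[[-0.1,0,-0.1,0,0,0,1],[-0.15,0,-0.1,0,0,0,1],[-0.15,0,-0.1,0,0,0,1],[-0.15,0,-0.1,0,0,0,1],[-0.15,0,-0.1,0,0,0,1]]' | head -3; python3 -c "
from h import *
f=lambda im,x0,y0,w,h,k:cv2.resize(im[y0:y0+h,x0:x0+w],None,fx=k,fy=k,interpolation=cv2.INTER_CUBIC)
a,b=optics.camera('side'),optics.camera('top')
cv2.imwrite('pics/m_s.png',a[:,:,::-1])
cv2.imwrite('pics/m.png',cv2.convertScaleAbs(np.vstack([np.hstack([f(a,235,240,100,60,4),f(b,175,205,100,60,4)]),np.hstack([f(a,375,175,50,37,8)[:296],f(b,380,215,50,37,8)])]),alpha=1.8)[:,:,::-1])"
```

```text
time: 36.3
ee_pos: [0.3417, 0.1523, 0.3526]
tcp_rot: [-179.9, -0.3, 12.2]
```

View pics/m.png

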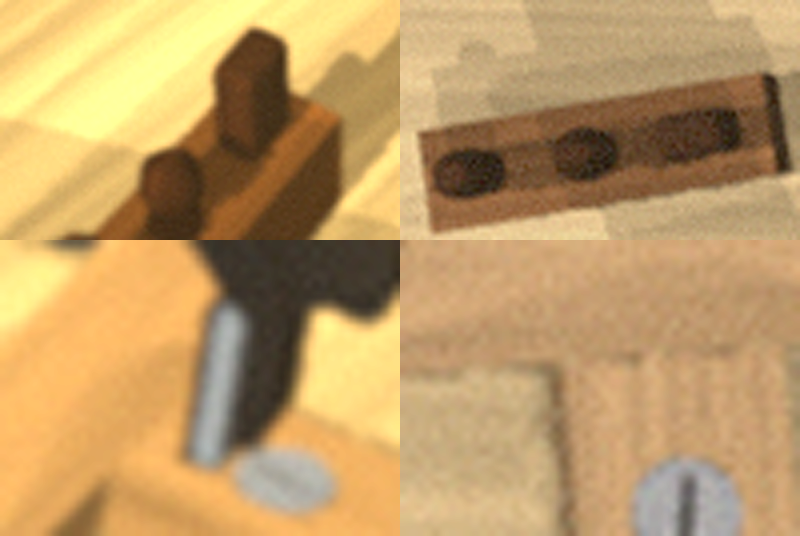

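The driver stands upright in its hole and the joint shows no dark gap. I'll take one numeric check of slot angle, cam travel and joint line before handing in.

```bash
python3 - <<'E'
from h import *
np.set_printoptions(precision=4,suppress=True)
def meas(im):
    x0,y0,w,h=400,233,32,32
    c=im[y0:y0+h,x0:x0+w].astype(int); m=((c[:,:,2]-c[:,:,0])<15).astype(np.uint8)
    k,l,st,ce=cv2.connectedComponentsWithStats(m); i=1+st[1:,4].argmax();e=ce[i]+[x0,y0]
    yy,xx=np.mgrid[:h,:w];g=c.sum(2);ins=(xx+x0-e[0])**2+(yy+y0-e[1])**2<5.8**2
    wt=np.where(ins,np.clip(np.median(g[ins])-g-25,0,None),0)
    X=np.array([plane("top",(xx[j]+x0,yy[j]+y0),.028)[:2] for j in zip(*np.nonzero(wt))]);W=wt[wt>0].astype(float)
    mu=(X*W[:,None]).sum(0)/W.sum();V=np.linalg.eigh(((X-mu).T*W)@(X-mu))[1][:,1]
    print("cam",plane("top",e,.028),"slot angle",np.degrees(np.arctan2(V[1],V[0]))%180)
    # joint profile: rows, cols 404..426
    print(im[226:236,404:426].sum(2).mean(1).round(0))
meas(cv2.imread("pics/top0.png")); meas(optics.camera("top")[:,:,::-1])
E
```

```text
cam [ 0.4696 -0.227   0.028 ] slot angle 83.25989580753867
[213. 215. 209. 189. 187. 217. 232. 231. 230. 229.]
cam [ 0.473  -0.2268  0.028 ] slot angle 177.55885560415123
[248. 251. 245. 247. 260. 271. 270. 270. 269. 267.]
```

```bash
python3 -c "
from workcell import bot
print(bot.job_done(), bot.get_obs()['time'])"
```

```text
the job is handed in; nothing more can be done
the job is handed in; nothing more can be done
```

The joint is drawn up tight and the flat-bladed screwdriver is back in its own hole in the block, released; I handed the job in after about 37 s of the 72 s. No verdict was reported.

- **Turning:** I lowered the blade about 6 mm into the slot and turned the cam clockwise. It ran at about 0.1 N m until the stop came up, rising to about 0.24 N m. That last figure is the mean of three noisy readings (0.18 to 0.29), all well under the 0.5 N m limit. Side forces stayed within about 5 N.
- **Joint:** The last top view shows the cam turned about 86–94° and the rail moved 3.4 mm toward the stile. The dark gap line is gone, but the camera cannot resolve 0.3 mm, so "tight" rests mainly on the felt stop.
- **Angles that disagree:** The tool turned to about 15° past where the slot now lies. I put this down to blade play in the slot and give in the grip, as the torque rise was clear.
- **Screwdriver:** The handle met the block at the same height it was picked up from, within 0.2 mm. It looks upright in both views.
- **Other objects:** The other two tools stand in their holes in the last views. I did not measure the jar or offcut again at the end.

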